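Close down the tasting counter: drip tray, cups on pegs, lift-off leaf

ROBOT

A 6-joint arm with a two-finger parallel gripper is mounted at the origin on the work surface. World frame = base frame: x ahead of the robot, y to its left, z up, the work surface at z = 0. Lengths are in m, angles in rad, forces in N, time in s.
With the tool pointing down it reaches from about 0.325 to 0.9 m from the base axis. Payload 3.5 kg.
Tool frame: the origin (TCP) lies at the very end of the fingers, on their centre line; the grasp point (between the pads) lies 19 mm behind it; z points along the fingers, y is the direction in which the jaws open and shut (so a half turn about z gives the same grasp; the last joint's range is limited). The gripper opens to 85 mm and grips with 20 to 120 N. Pads are 22 mm wide; open, the fingers measure 114 mm over their backs; the gripper's body (76 mm by 85 mm) begins 54 mm behind the grasp point. The pads swing forward as they close: fully open they stand 13 mm farther back than shut.
Start: joints at [-1.288, 0.276, -0.026, 1.268, 0, 1.467], TCP at [0.235, -0.579, 0.203] pointing down, gripper open.
Joint ranges: [-3.12, 3.12], [-0.85, 1.88], [-1.08, 1.24], [-1.95, 2.15], [-1.57, 1.53], [-3.14, 3.14]. Speed limits (rad/s): [2.57, 2.57, 3.14, 3.14, 3.14, 3.14].

INTERFACE

Orientations are given as a unit quaternion [w, x, y, z].
In Python, from rig import ctrl gives the robot as it stands. Calls block until the motion is done:
- ctrl.movep(position, orientation): joint-space move of the TCP to a pose.
- ctrl.move_linear(position, rot=None, rate=0.15): straight line of the TCP; rot=None keeps the orientation; rate is the mean speed in m/s.
- ctrl.goto_joints(angles): joint-space move.
- ctrl.move_gripper(opening, newtons=None): finger opening in m; newtons is the grip in N (None keeps the last); returns when the fingers have stopped.
- ctrl.wait(seconds).
- ctrl.solve_ik(position, orientation): joint angles nearest the present ones, or None.
- ctrl.camera(name): name is "scene" or "top" or "wrist"; returns a dict with "frame" (400x640x3 uint8, blue, green, red), "fx", "fy", "cx", "cy" (pixels), "extrinsics" (4x4, takes a point from camera to world coordinates). Camera axes: x right, y up, looking along -z (the intrinsics and any distortion apply to the point x, -y, -z); pixel columns grow to the right and rows downward; lengths in m; the calibration is good to about 2 mm. A picture is of the moment at which its call begins. There is no depth.
A pose or a line that the arm cannot do raises ctrl.Unreachable and nothing moves.
- ctrl.job_done(): hands the job in, once; it reports no verdict.
Trained networks look in a picture, given as the dict that the camera call returned (one of the last four; its "shot" number tells which), for a name from the list of things; names that differ only in an ending like _2 or _b are one class to them, and where a whole thing is asked for, a point or a joint stands for the part that bears it (a point fixed in the world has none). Each returns a list of dicts, best first, with "score" (0 to 1); they miss things now and then, are a little off and sometimes report something else, mostly with a low value. They report only what shows in the picture. A call takes as long as a camera call. They do not tell look-alikes from the thing itself.
- ctrl.boxes_of(thing, picture): "point" ([x, y, z] in m, in world coordinates, good to about 4 mm: the middle of the surface that is visible of it).
Readings, each from a call of its own:
- ctrl.read_clock(): time.
- ctrl.read_q(): joint angles.
- ctrl.read_qd(): joint speeds.
- ctrl.read_tau(): joint torques, N m.
- ctrl.read_eef_pos(): TCP position.
- ctrl.read_orientation(): TCP orientation.
- ctrl.read_force(): force on the tool from outside, world axes, zero at the start.
- ctrl.read_ft_torque(): the same for the moment, N m.
- ctrl.read_opening(): finger opening in m.
Only numpy, scipy, OpenCV 4.12 (cv2) and the standard library are available. Lean on these libraries where they do the work, as an engineer would, in place of code of your own. Each camera call takes 0.05 s, during which the arm holds its last target. There are 200 camera calls.

TASK

Close down the tasting cups at the pickle stall. First slide the blue drip tray by its yellow tab all the way in under the steel deck of the draining cabinet, then hang every cup that is out mouth-down on a green peg of its own, and when all the cups are up lift the bamboo leaf out of its stand, lower both its sockets fully onto the cabinet's two upright pintles and swing it shut across the front. Leave the jar, the bottle and the bowl where they are.

Things in the scene. Friction and masses are not known exactly. Their poses are not given: they have to be found in the camera images.
- rack: draining cabinet, fixed. Origin: on the table, mid-width in the front plane of its wooden cheeks; x into the cabinet , y to the left cheek, z up. 340 wide, 185 deep; cheeks 15 thick, 74 high (their front 20 mm a post 125 high), 310 apart. A steel deck (underside 62, top 74 high) roofs it from 75 mm behind the front plane back; before that open above. Back wall's inner face 175 mm behind the front plane.
- peg0_tip (a point): rounded tip of a green draining peg, first (rightmost, -y of the rack) of five in a row 75 mm apart; any cup may go on any peg. A peg is a 12 mm rod reaching 72 mm along its axis above the steel deck (deck top 74 mm high); it leans 22 degrees from vertical towards the robot (-x of the rack; its tip 27 mm nearer than its foot)
- peg1_tip (a point): rounded tip of a green draining peg, second of five in a row 75 mm apart; any cup may go on any peg. A peg is a 12 mm rod reaching 72 mm along its axis above the steel deck (deck top 74 mm high); it leans 22 degrees from vertical towards the robot (-x of the rack; its tip 27 mm nearer than its foot)
- peg2_tip (a point): rounded tip of a green draining peg, middle one of five in a row 75 mm apart; any cup may go on any peg. A peg is a 12 mm rod reaching 72 mm along its axis above the steel deck (deck top 74 mm high); it leans 22 degrees from vertical towards the robot (-x of the rack; its tip 27 mm nearer than its foot)
- peg3_tip (a point): rounded tip of a green draining peg, fourth of five in a row 75 mm apart; any cup may go on any peg. A peg is a 12 mm rod reaching 72 mm along its axis above the steel deck (deck top 74 mm high); it leans 22 degrees from vertical towards the robot (-x of the rack; its tip 27 mm nearer than its foot)
- peg4_tip (a point): rounded tip of a green draining peg, last (leftmost) of five in a row 75 mm apart; any cup may go on any peg. A peg is a 12 mm rod reaching 72 mm along its axis above the steel deck (deck top 74 mm high); it leans 22 degrees from vertical towards the robot (-x of the rack; its tip 27 mm nearer than its foot)
- pintle_low (a point): foot of the lower upright pintle: centre of the flat top of its 22 mm wide knuckle, on which the socket comes to rest, 35 mm above the table, 12 mm in front of the left cheek. The steel pin rises 19 mm from here, 10 mm thick, the last 6 mm tapered. Axes as the rack
- pintle_high (a point): the same for the upper pintle, 85 mm straight above the lower. Its knuckle is 12 mm high, so the lower socket must come in sideways between the lower pin's tip and this knuckle: with the leaf raised 20 to 50 mm above its seat
- tray_tab (a point): grip point on the yellow tab (12 mm in y, 24 mm in x) of the blue drip tray, 80 mm above the tray's underside; tab top at 100. x points to the tray's rear. The tray is 0.4 kg, 280 wide, 155 deep, 38 high, reaching 12 mm before and 143 mm behind the tab. It starts on the table, drawn out about 10 cm, its rear between the cheeks. Home against the back wall, the tab is 32 mm behind the rack's front plane
- stand: fixed wooden stand in which the leaf is parked upright in a 17 mm slot along y; base 240 (y) by 100 mm; slot floor 20 mm, slot walls 55 mm above the table. Origin on the table under its middle
- leaf_tab (a point): centre of the red grip tab (14 mm in x, 60 in y, 40 high) on the middle of the upper edge of the bamboo leaf, a panel 14 thick (x), 310 wide (y), 140 high, 0.42 kg. z up, y to the hinge edge. Hinge axis 167 mm to +y, lower socket's underside 145 mm below, panel's lower edge 160 below. Hung and shut its axes match the rack's; it opens freely, free (-y) edge towards the robot, and stays where left
- socket_low (a point): centre of the underside of the leaf's lower hinge socket: a steel tube open at both ends, 20 mm high, 22 mm outside, 12.4 mm bore. Axes as leaf_tab
- socket_high (a point): the same for the upper socket, 85 mm above the lower one on the same axis
- mat: thin white mat, 280 (x) by 290 mm, 1 mm thick, lying flat; the cups start on it, their rims at table level. Origin under its middle
- cup0_mid (a point): white drinking cup standing mouth-down on the white mat, 60 mm tall, straight with 50 mm outside diameter, the last 16 mm flaring to a 58 mm lip at the mouth, wall 3 mm, closed end 4 mm, 80 g; may be absent; may get nudged 2 to 4 cm. The point is its centre (30 mm above the mouth rim); z points from mouth to closed end
- cup1_mid (a point): green drinking cup standing mouth-down on the white mat, 60 mm tall, straight with 50 mm outside diameter, the last 16 mm flaring to a 58 mm lip at the mouth, wall 3 mm, closed end 4 mm, 80 g; may be absent; may get nudged 2 to 4 cm. The point is its centre (30 mm above the mouth rim); z points from mouth to closed end
- cup2_mid (a point): red drinking cup standing mouth-down on the white mat, 60 mm tall, straight with 50 mm outside diameter, the last 16 mm flaring to a 58 mm lip at the mouth, wall 3 mm, closed end 4 mm, 80 g; may be absent; may get nudged 2 to 4 cm. The point is its centre (30 mm above the mouth rim); z points from mouth to closed end
- cup3_mid (a point): yellow drinking cup standing mouth-down on the white mat, 60 mm tall, straight with 50 mm outside diameter, the last 16 mm flaring to a 58 mm lip at the mouth, wall 3 mm, closed end 4 mm, 80 g; may be absent; may get nudged 2 to 4 cm. The point is its centre (30 mm above the mouth rim); z points from mouth to closed end
- cup4_mid (a point): blue drinking cup standing mouth-down on the white mat, 60 mm tall, straight with 50 mm outside diameter, the last 16 mm flaring to a 58 mm lip at the mouth, wall 3 mm, closed end 4 mm, 80 g; may be absent; may get nudged 2 to 4 cm. The point is its centre (30 mm above the mouth rim); z points from mouth to closed end
- jar_mid (a point): amber jar with a red lid, 80 mm across, 110 mm high, bystander; point at half height
- soy_mid (a point): glass bottle with a red cap, 60 mm across, 170 mm high, bystander; point at half height
- bowl_mid (a point): blue bowl, 110 mm across, 50 mm high, bystander; point at half height
Mind the look-alikes: they are no part of the job. Of the things like the part that bears cup3_mid, leave any that is brown or pink; of the rest the smaller one is meant.

How it is judged:
By the outcome, as a careful person would: the job done as asked, in the order asked, and still so for the second after the job is handed in, with the robot touching nothing.
Of cup0, cup1, cup2, cup3, cup4 only 3 to 5 are there at a start; the rules pass over those that are not, and their reading is None.
At some moment in a run one of cup0, cup1, cup2, cup3, cup4 may be knocked a few centimetres aside while the robot is not near it.
It also fails if it takes over 210 s, if anything falls off the work surface, if the arm or the gripper's body presses on something with over 40 N, if the wrist force passes 120 N, or if a joint passes its speed limit or range.

## Working session

There is one attempt and no reset: what is moved stays moved. The work goes in short steps, each a Python script; the robot and the scene stay as the last script left them, time stands still between calls to the robot, and variables do not carry over. Pictures are saved under pics/ and viewed, about 12 in all and at most 16, crops included, and the job is handed in when it is done.

```bash
ls; mkdir -p pics
cat > h.py <<'E'
from rig import ctrl
import numpy as np, cv2
from scipy.spatial.transform import Rotation as R
def q(Rm): 
    x=R.from_matrix(Rm).as_quat(); return [x[3],x[0],x[1],x[2]]
def rot(c): return R.from_quat([c[1],c[2],c[3],c[0]]).as_matrix()
def snap(n,fn,crop=None,s=1):
    p=ctrl.camera(n); f=p["frame"]
    if crop: f=f[crop[1]:crop[3],crop[0]:crop[2]]
    cv2.imwrite("pics/"+fn,cv2.resize(f,None,fx=s,fy=s,interpolation=cv2.INTER_CUBIC)); return p
def proj(p,P):
    E=np.array(p["extrinsics"]); c=np.linalg.inv(E)@np.append(P,1)
    return np.array([p["cx"]+p["fx"]*c[0]/-c[2], p["cy"]+p["fy"]*-c[1]/-c[2]])
def back(p,uv,z):
    E=np.array(p["extrinsics"]); d=E[:3,:3]@np.array([(uv[0]-p["cx"])/p["fx"],-(uv[1]-p["cy"])/p["fy"],-1]); o=E[:3,3]
    return o+d*(z-o[2])/d[2]
E
python3 - <<'E'
from h import *
names=["rack"]+[f"peg{i}_tip" for i in range(5)]+["pintle_low","pintle_high","tray_tab","stand","leaf_tab","socket_low","socket_high","mat"]+[f"cup{i}_mid" for i in range(5)]+["jar_mid","soy_mid","bowl_mid"]
for n in ["scene","top"]:
    p=snap(n,n+"0.png")
    print(n,{k:v for k,v in p.items() if k not in("frame",)})
    for t in names:
        print(t,[(np.round(d["point"],3).tolist(),round(d["score"],2),np.round(proj(p,d["point"])).astype(int).tolist()) for d in ctrl.boxes_of(t,p)[:7]])
print(ctrl.read_clock(),ctrl.read_orientation())
E
```

```text
pics
scene {'fx': 392.9721175924821, 'fy': 392.9721175924821, 'cx': 312.8845693921337, 'cy': 193.9611721019734, 'extrinsics': array([[-0.03071952, -0.78008544,  0.62491841,  1.33904648],
       [ 0.9994675 , -0.03085496,  0.01061524, -0.05972369],
       [ 0.01100103,  0.62491174,  0.78061789,  1.24847273],
       [ 0.        ,  0.        ,  0.        ,  1.        ]]), 'shot': 1}
rack [([0.699, -0.01, 0.076], 0.85, [330, 264])]
peg0_tip [([0.694, -0.012, 0.075], 0.58, [329, 263])]
peg1_tip [([0.698, -0.012, 0.074], 0.64, [329, 264]), ([0.453, -0.355, 0.054], 0.17, [239, 206])]
peg2_tip [([0.701, -0.01, 0.074], 0.87, [330, 265])]
peg3_tip [([0.697, -0.012, 0.072], 0.77, [329, 264])]
peg4_tip [([0.693, -0.015, 0.074], 0.56, [328, 263])]
pintle_low [([0.694, -0.013, 0.081], 0.79, [329, 262])]
pintle_high [([0.698, -0.012, 0.073], 0.91, [329, 264]), ([0.498, 0.346, 0.119], 0.22, [430, 211])]
tray_tab [([0.51, -0.018, 0.007], 0.85, [327, 228]), ([0.381, -0.281, 0.052], 0.18, [260, 192])]
stand [([0.496, 0.32, 0.019], 0.95, [417, 226])]
leaf_tab [([0.504, 0.347, 0.119], 0.82, [431, 213]), 
[... 2103 characters left out ...]
])]
socket_low [([0.476, 0.35, 0.125], 0.67, [181, 200])]
socket_high [([0.476, 0.347, 0.123], 0.74, [182, 199]), ([0.677, -0.01, 0.075], 0.66, [298, 135])]
mat [([0.446, -0.348, 0.002], 0.87, [402, 206])]
cup0_mid [([0.365, -0.284, 0.063], 0.59, [386, 231])]
cup1_mid [([0.463, -0.437, 0.062], 0.78, [433, 199])]
cup2_mid []
cup3_mid [([0.208, -0.316, 0.083], 0.95, [399, 281]), ([0.442, -0.357, 0.06], 0.51, [408, 206])]
cup4_mid []
jar_mid [([0.706, -0.307, 0.107], 0.87, [392, 121])]
soy_mid [([0.442, 0.466, 0.11], 0.81, [145, 212]), ([0.675, -0.014, 0.076], 0.36, [299, 135])]
bowl_mid [([0.622, 0.47, 0.025], 0.58, [152, 157])]
2.3 [3.21202566e-05 9.81450021e-01 1.91718164e-01 5.75406414e-07]
```

View pictures.

View pics/scene0.png

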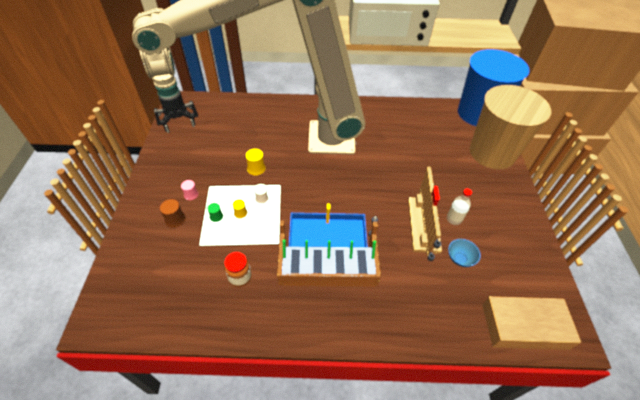

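View pics/top0.png

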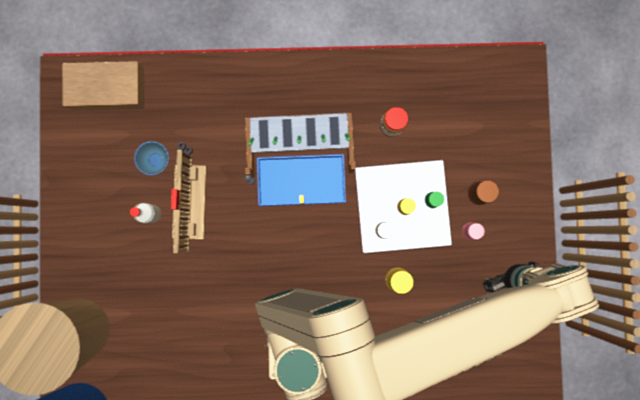

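Candidates (scene px): the yellow tab is at (328,207), against yellow cups at (239,208) and (255,162). For cup3 the candidates are the mat yellow (239,208), the larger off-mat yellow (255,162), brown (172,212) and pink (189,190). I choose the small yellow on the mat. Only white (262,194), green (215,212) and yellow are out. Next, close wrist views.

Run:
```python
from h import *
D=np.array([[0,1,0],[1,0,0],[0,0,-1.]])  # tool y = +x world
D2=D@np.diag([-1,-1,1])
for P in ([0.42,-0.34,0.40],[0.5,-0.01,0.40]):
    ok=[]
    for d in (D,D2):
        s=ctrl.solve_ik(P,q(d)); print(P,None if s is None else np.round(s,2))
ctrl.move_linear([0.235,-0.579,0.35])
s1=ctrl.solve_ik([0.40,-0.34,0.40],q(D)); d=D if s1 is not None else D2
ctrl.movep([0.36,-0.34,0.36],q(d)); a=snap("wrist","w_mat.png"); print(a["fx"],a["cx"],a["cy"],np.round(a["extrinsics"],3))
for i in (0,1,3): print(i,[(np.round(x["point"],3),round(x["score"],2)) for x in ctrl.boxes_of(f"cup{i}_mid",a)])
ctrl.movep([0.5,-0.01,0.42],q(d)); b=snap("wrist","w_rack.png"); print(np.round(b["extrinsics"],4))
im=np.hstack([cv2.imread("pics/w_mat.png"),cv2.imread("pics/w_rack.png")]); 
cv2.imwrite("pics/both.png",cv2.resize(im,(800,250),interpolation=cv2.INTER_AREA))
for t in ("tray_tab","peg2_tip","rack","leaf_tab"): print(t,[(np.round(x["point"],3),round(x["score"],2)) for x in ctrl.boxes_of(t,b)])
import pickle; pickle.dump((a,b),open("ab.pkl","wb"))
```

```text
[0.42, -0.34, 0.4] [-0.8   0.09  0.15  1.63  0.    0.77]
[0.42, -0.34, 0.4] [-0.8   0.09  0.15  1.63  0.   -2.37]
[0.5, -0.01, 0.4] [-0.15  0.01  0.07  1.63  0.    1.42]
[0.5, -0.01, 0.4] [-0.15  0.01  0.07  1.63  0.   -1.72]
299.83683321232405 313.45588805261195 199.54187342975385 [[ 1.     0.001  0.001  0.361]
 [-0.001  0.964  0.266 -0.273]
 [-0.    -0.266  0.964  0.53 ]
 [ 0.     0.     0.     1.   ]]
0 [(array([ 0.366, -0.282,  0.065]), 0.97)]
1 [(array([ 0.456, -0.438,  0.056]), 0.77), (array([ 0.662, -0.166,  0.073]), 0.33)]
3 [(array([ 0.358, -0.555,  0.059]), 0.89), (array([ 0.479, -0.588,  0.083]), 0.87), (array([ 0.436, -0.354,  0.059]), 0.73), (array([ 0.215, -0.318,  0.084]), 0.56)]
[[ 1.000e+00  1.100e-03  6.000e-04  5.009e-01]
 [-1.200e-03  9.639e-01  2.664e-01  5.670e-02]
 [-3.000e-04 -2.664e-01  9.639e-01  5.906e-01]
 [ 0.000e+00  0.000e+00  0.000e+00  1.000e+00]]
tray_tab [(array([ 0.536, -0.003,  0.008]), 0.81)]
peg2_tip [(array([0.674, 0.018, 0.072]), 0.63)]
rack [(array([0.67 , 0.013, 0.073]), 0.97)]
leaf_tab []
```

View pics/both.png

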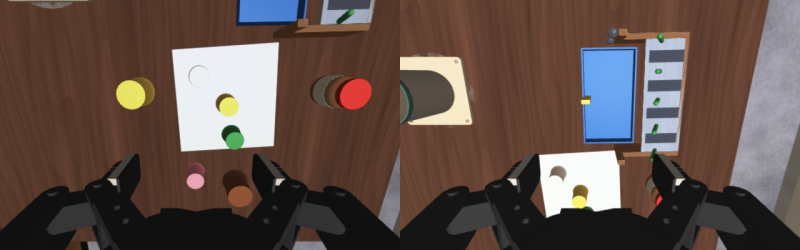

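Left half: the mat carries the white cup (200,76), yellow (228,105) and green (233,137). The off-mat yellow (132,94) is taller and bigger, pink is at (196,176) and brown at (238,190). Right half: rack, blue tray and yellow tab (586,101). So the small mat yellow is confirmed. Now a closer rack view.

```bash
cat >> h.py <<'E'
D=np.array([[0,1,0],[1,0,0],[0,0,-1.]])
def blobs(f,lo,hi,amin=15):
    m=cv2.inRange(cv2.cvtColor(f,cv2.COLOR_BGR2HSV),lo,hi); n,l,s,c=cv2.connectedComponentsWithStats(m)
    return [(c[i].round(1).tolist(),s[i].tolist()) for i in range(1,n) if s[i,4]>=amin]
E
python3 - <<'E'
from h import *
import pickle
ctrl.movep([0.60,0.09,0.34],q(D)); b=snap("wrist","w_rack2.png",(130,40,530,340),2)
pickle.dump(b,open("rack.pkl","wb"))
print(np.round(b["extrinsics"][:3,3],3))
print("green",blobs(b["frame"],(40,80,30),(85,255,255)))
print("yellow",blobs(b["frame"],(20,120,80),(35,255,255)))
E
```

```text
[0.6   0.157 0.511]
green [([353.7, 133.4], [344, 128, 21, 12, 163]), ([352.9, 189.5], [344, 181, 20, 18, 166]), ([352.2, 240.2], [343, 228, 20, 24, 196]), ([351.7, 286.3], [343, 272, 19, 29, 224]), ([353.6, 322.8], [346, 312, 15, 22, 160])]
yellow [([234.6, 227.3], [219, 216, 29, 27, 334]), ([122.5, 378.3], [104, 363, 37, 37, 356])]
```

View pics/w_rack2.png

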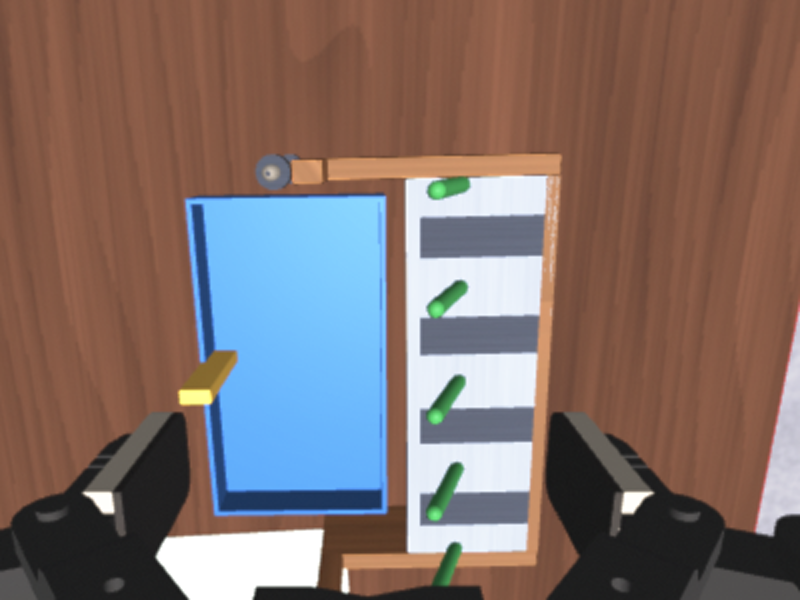

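The view shows four pegs' rounded tips at crop (437,190), (436,309), (435,416) and (434,511), and the upper pintle at (270,172). The deck front edge runs (407,180)–(407,550), the left post top is (292..324,171), and the tab top is centred at (196,397).

Run:
```python
from h import *
import pickle
b=pickle.load(open("rack.pkl","rb"))
def B(x,y,z): return back(b,(130+x/2,40+y/2),z)
t=np.array([B(*p,.1352) for p in((437,190),(436,309),(435,416),(434,511))]); print("balls",t.round(4),np.linalg.norm(np.diff(t,axis=0),axis=1))
print("pin",B(270,172,.139),"knuck",B(273,171,.120))
print("tab",B(196,397,.1),"post f,b",B(292,171,.125),B(324,171,.125))
d1,d2=B(407,182,.074),B(407,552,.074); print("deck",d1,d2,np.degrees(np.arctan2(*(d1-d2)[:2])))
e1,e2=B(386,196,.038),B(386,513,.038); print("tray rear",e1,e2, np.linalg.norm(e1-e2))
e1,e2=B(187,200,.038),B(214,515,.038); print("tray front",e1,e2)
v=t[0]-t[3]; print("yaw pegs",np.degrees(np.arctan2(-v[0],v[1])))
```

```text
balls [[ 0.6434  0.1353  0.1352]
 [ 0.6451  0.0598  0.1352]
 [ 0.6468 -0.0155  0.1352]
 [ 0.6483 -0.0892  0.1352]] [0.07552347 0.07532219 0.07371494]
pin [0.54186254 0.14613784 0.139     ] knuck [0.54080215 0.14619249 0.12      ]
tab [ 0.47412666 -0.01646837  0.1       ] post f,b [0.55345585 0.14633331 0.125     ] [0.57348368 0.14633488 0.125     ]
deck [0.62886124 0.13730851 0.074     ] [ 0.63434359 -0.16888311  0.074     ] -1.0257694649370523
tray rear [0.61511241 0.12508528 0.038     ] [ 0.61751007 -0.15492797  0.038     ] 0.28002351771654216
tray front [0.46060988 0.12202176 0.038     ] [ 0.46261347 -0.15702041  0.038     ]
yaw pegs 1.2435436058895495
```

```bash
cat >> h.py <<'E'
yaw=np.radians(1.15); RO=np.array([.5567,-.0161,0]); RR=R.from_euler('z',yaw).as_matrix()
def W(x,y,z): return RO+RR@np.array([x,y,z])
def Ry(a): return R.from_euler('y',a,degrees=True).as_matrix()
def Rz(a): return R.from_euler('z',a,degrees=True).as_matrix()
DY=np.diag([1,-1,-1.])
E
python3 - <<'E'
from h import *
Q=RR@Ry(-12)@DY; a=Q[:,2]  # approach
g=np.array([.4741,-.0165,.08]); tcp=g+a*.019
ctrl.move_gripper(.05)
for P in (tcp-a*.12,tcp,tcp+[.115,0,0]): s=ctrl.solve_ik(P,q(Q)); print(np.round(s,2) if s is not None else None)
ctrl.movep(tcp-a*.12,q(Q)); ctrl.move_linear(tcp,rate=.12); 
ctrl.move_gripper(0,40); print("open",ctrl.read_opening(),ctrl.read_force())
end=W(.032,0,.08)+a*.019; end[1]=tcp[1]+.0+ (end[0]-tcp[0])*np.tan(yaw); end[2]=tcp[2]
f0=np.array(ctrl.read_force())
ux=RR[:,0]
ctrl.move_linear(end-.012*ux,rate=.06); print(np.round(ctrl.read_force()-f0,1))
for k in range(14):
    ctrl.move_linear(end-.012*ux+ux*.0015*(k+1),rate=.03); f=np.array(ctrl.read_force())-f0; print(k,np.round(f,1),np.round(ctrl.read_eef_pos()-end,4))
    if abs(f[0])>15: break
print(ctrl.read_opening())
snap("wrist","tr.png",s=.8); print(ctrl.read_clock())
E
```

```text
[-0.21 -0.18 -0.58  0.97  0.05  2.91]
[-0.2   0.   -0.7   0.67  0.05  2.93]
[-0.16  0.2  -0.47  0.69  0.04  2.97]
open 0.011034965950468531 [-1.97622246  1.01869262  5.08154928]
[-3.9 -1.4  3.4]
0 [-3.7 -2.1  4.8] [-0.0113 -0.0004  0.0007]
1 [-3.9 -1.3  4.7] [-0.0098 -0.0004  0.0007]
2 [-3.6 -2.   4.1] [-0.0083 -0.0003  0.0008]
3 [-3.3 -1.   3.9] [-0.0068 -0.0003  0.0008]
4 [-4.1 -1.4  5.2] [-0.0053 -0.0003  0.0008]
5 [-4.5 -0.8  4.4] [-0.0038 -0.0002  0.0008]
6 [-4.  -0.9  3.6] [-0.0023 -0.0002  0.0007]
7 [-3.8 -1.2  3.8] [-0.0008 -0.0002  0.0007]
8 [-5.2 -0.7  5.5] [ 0.0004 -0.0002  0.0007]
9 [-9.3 -1.8 10.7] [ 0.0003 -0.0003  0.0007]
10 [-13.9  -2.9  13.7] [ 0.0007 -0.0006  0.0007]
11 [-17.8  -3.4  18.8] [ 0.0008 -0.0007  0.0007]
0.010641727838590397
15.1417
```

```bash
cat >> h.py <<'E'
S,C=np.sin(np.radians(22)),np.cos(np.radians(22)); pv=RR@np.array([-S,0,C])
QP=RR@Ry(-22)@D
def tip(i): return W(.090-.006*S,-.150+.075*i,.1352+.006*C)
def look(i):
    ctrl.movep([.38,-.33,.36],q(D)); p=ctrl.camera("wrist"); L=ctrl.boxes_of(f"cup{i}_mid",p)
    print(i,[(np.round(x["point"],3),round(x["score"],2)) for x in L]); return p,L
def pick(c):
    ctrl.move_gripper(.08); ctrl.movep([c[0],c[1],.16],q(D)); ctrl.move_linear([c[0],c[1],.022],rate=.15)
    ctrl.move_gripper(.03,30); o=ctrl.read_opening(); print("grip",o); ctrl.move_linear([c[0],c[1],.25],rate=.25); print(ctrl.read_opening()); return o
def hang(i):
    e=tip(i)-pv*.034
    ctrl.movep(e+pv*.13,q(QP)); ctrl.move_linear(e+pv*.07,rate=.15); f0=np.array(ctrl.read_force()); ctrl.move_linear(e+pv*.006,rate=.08)
    print("f in",np.round(ctrl.read_force()-f0,1))
    for k in range(5):
        ctrl.move_linear(e+pv*(.004-.002*k),rate=.03); f=np.round(ctrl.read_force()-f0,1)
        if abs(f@pv)>5: break
    print("seat",k,f); ctrl.move_gripper(.066); ctrl.move_linear(e+pv*.13,rate=.15)
E
python3 - <<'E'
from h import *
Q=RR@Ry(-12)@DY; a=Q[:,2]; p=np.array(ctrl.read_eef_pos())
ctrl.move_gripper(.04); ctrl.move_linear(p-a*.12,rate=.2)
e=tip(1)-pv*.034
p,L=look(1); c=[x["point"] for x in L if abs(x["point"][0]-.46)<.08 and abs(x["point"][1]+.44)<.08]
c=c[0]; print(c)
pick(c)
for P in (e,e+pv*.13): s=ctrl.solve_ik(P,q(QP)); print(None if s is None else np.round(s,2))
hang(1)
snap("scene","s1.png",(180,140,460,300),2.5); snap("wrist","w1.png"); print(ctrl.read_clock())
E
```

```text
1 [(array([ 0.459, -0.437,  0.056]), 0.96)]
[0.4586, -0.4372, 0.0563]
grip 0.03038343038969457
0.0300557873748714
[-0.29  0.18 -0.43  0.59  0.11  1.29]
[-0.32 -0.01 -0.37  0.85  0.12  1.26]
f in [-0.3  0.3 -0.9]
seat 4 [-0.5  0.5 -0.8]
28.1333
```

View pics/s1.png

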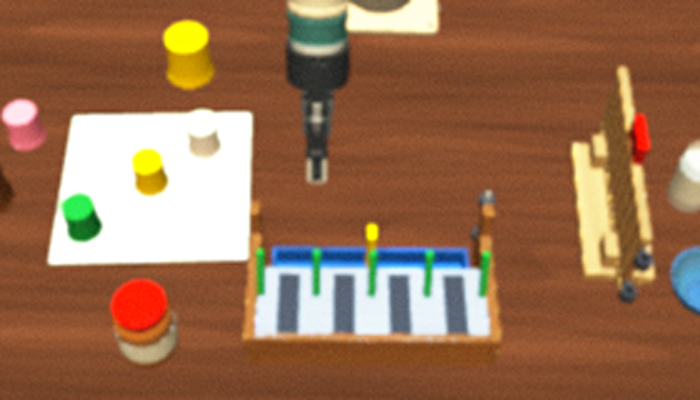

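The green cup is still on the mat at crop (80,217), moved towards +x; the tray is home. The grasp missed: either the cup was knocked just before, or it squeezed out. I'll look again from near and add a grip check.

```bash
cat >> h.py <<'E'
def near(i,ref,r=.06):
    p=ctrl.camera("wrist"); L=[x for x in ctrl.boxes_of(f"cup{i}_mid",p) if np.linalg.norm(np.array(x["point"][:2])-ref[:2])<r]
    print("near",i,[(np.round(x["point"],3),round(x["score"],2)) for x in L]); return p,(L[0]["point"] if L else None)
E
python3 - <<'E'
from h import *
p,L=look(1)
c=L[0]["point"]
ctrl.move_gripper(.08); ctrl.movep([c[0],c[1],.16],q(D)); p,c2=near(1,c)
cv2.imwrite("pics/n1.png",p["frame"]); print(proj(p,c), proj(p,ctrl.read_eef_pos()-np.array([0,0,.138])), np.round(ctrl.read_eef_pos(),3))
E
```

```text
1 [(array([ 0.525, -0.437,  0.057]), 0.58)]
near 1 [(array([ 0.53 , -0.436,  0.059]), 0.63)]
[312.23721885 190.28608687] [312.73936633 183.56891615] [ 0.526 -0.438  0.163]
```

View pics/n1.png

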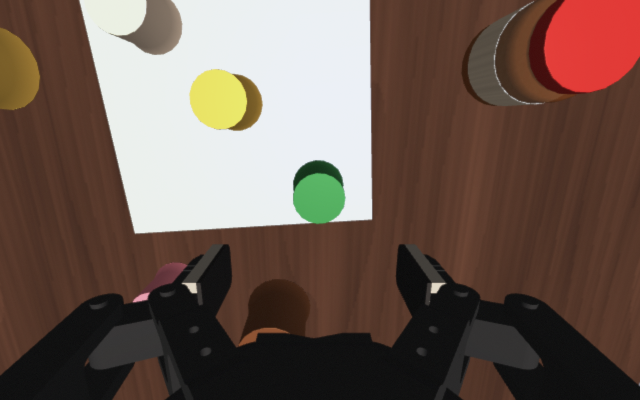

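The near view shows the green cup's top disc centred at (319,197), between the fingers, clear of its neighbours. I'll use that pixel at z=0.06.

```bash
cat > p1.py <<'E'
from h import *
p=ctrl.camera("wrist"); c=back(p,(319,197),.06); print(c)
ctrl.move_linear([c[0],c[1],.022],rate=.15); ctrl.move_gripper(.03,30); o=ctrl.read_opening(); print(o)
assert o>.042
ctrl.move_linear([c[0],c[1],.25],rate=.25); print(ctrl.read_opening())
if ctrl.read_opening()>.042: hang(1)
snap("scene","s2.png",(180,140,460,300),2.5); print(ctrl.read_clock())
look(0); look(3)
E
python3 p1.py
```

```text
[ 0.53206317 -0.44354583  0.06      ]
0.04826578318588667
0.04825686959967804
f in [ 0.7  0.1 -0.6]
seat 2 [-6.9  0.5  9.4]
38.55
0 [(array([ 0.366, -0.279,  0.066]), 0.79)]
3 [(array([ 0.217, -0.319,  0.084]), 0.89), (array([ 0.36 , -0.557,  0.056]), 0.81), (array([ 0.438, -0.353,  0.062]), 0.62), (array([ 0.48 , -0.584,  0.082]), 0.59), (array([ 0.665, -0.161,  0.071]), 0.24)]
```

View pics/s2.png

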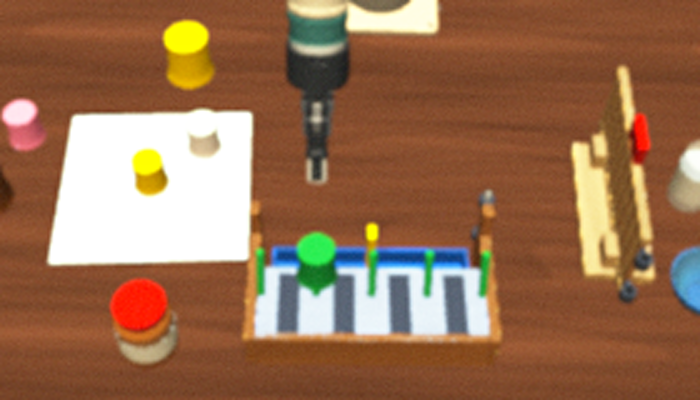

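Green is hung on peg 1 (crop 317,262). Next yellow, then white, each checked from near before the grasp.

```bash
cat > p2.py <<'E'
from h import *
def do(i,ref,peg):
    ctrl.move_gripper(.08); ctrl.movep([ref[0],ref[1],.16],q(D)); p,c=near(i,ref)
    cv2.imwrite(f"pics/n{i}.png",p["frame"])
    if c is None: print("lost"); return False
    if np.linalg.norm(np.array(c[:2])-ref[:2])>.012: ctrl.movep([c[0],c[1],.16],q(D)); p,c=near(i,c)
    c=np.array(c)-[0,.005,0]
    ctrl.move_linear([c[0],c[1],.022],rate=.15); ctrl.move_gripper(.03,30); o=ctrl.read_opening(); print("grip",o)
    ctrl.move_linear([c[0],c[1],.25],rate=.25)
    if ctrl.read_opening()<.042: print("MISSED"); return False
    hang(peg); return True
if do(3,[.438,-.356],3):
    ctrl.movep([.45,-.2,.36],q(D))
    do(0,[.366,-.283],0)
snap("scene","s3.png",(180,140,460,300),2.5); print(ctrl.read_clock())
E
python3 p2.py
```

```text
near 3 []
lost
41.6
```

View pics/s3.png

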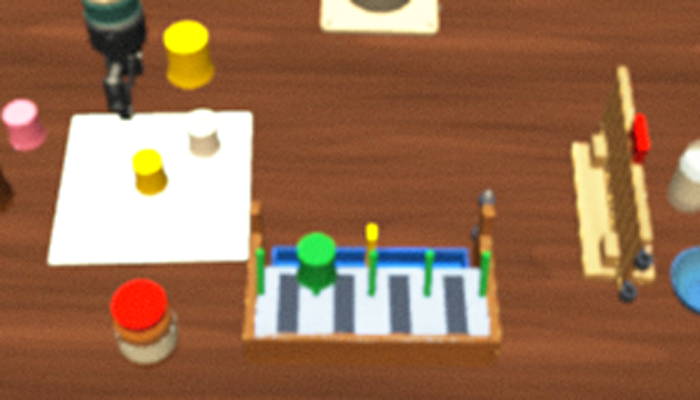

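The detector missed the yellow cup, though it is still in place at crop (149,172). Fall back to segmenting the bright yellow top disc in the wrist picture.

```bash
cat > p2.py <<'E'
from h import *
def disc(i,p,ref):
    h=cv2.cvtColor(p["frame"],cv2.COLOR_BGR2HSV)
    if i==3: m=cv2.inRange(h,(20,120,195),(35,255,255))
    n,l,s,c=cv2.connectedComponentsWithStats(cv2.morphologyEx(m,cv2.MORPH_OPEN,np.ones((5,5),np.uint8)))
    out=[]
    for k in range(1,n):
        w=back(p,c[k],.06); d=2*np.sqrt(s[k,4]/np.pi)/p["fx"]*(p["extrinsics"][2][3]-.06)
        if np.linalg.norm(w[:2]-ref[:2])<.06: out.append((w,d,c[k]))
    print("disc",out); return out[0][0]-[0,.004,0] if 0 else out[0][0]
def do(i,ref,peg):
    ctrl.move_gripper(.08)
    for t in range(2):
        ctrl.movep([ref[0],ref[1],.16],q(D))
        if i==3: p=ctrl.camera("wrist"); c=disc(i,p,ref)
        else:
            p,c=near(i,ref)
            if c is None: p,c=near(i,ref)
            c=np.array(c)-[0,.005,0]
        cv2.imwrite(f"pics/n{i}.png",p["frame"])
        if np.linalg.norm(c[:2]-ref[:2])<.012: break
        ref=c
    ctrl.move_linear([c[0],c[1],.022],rate=.15); ctrl.move_gripper(.03,30); o=ctrl.read_opening(); print("grip",o)
    ctrl.move_linear([c[0],c[1],.25],rate=.25)
    if ctrl.read_opening()<.042: print("MISSED"); return False
    hang(peg); return True
if do(3,[.438,-.356],3):
    ctrl.movep([.45,-.2,.36],q(D))
    do(0,[.366,-.283],0)
snap("scene","s4.png",(180,140,460,300),2.5); print(ctrl.read_clock())
E
python3 p2.py
```

```text
disc [(array([ 0.44386623, -0.35486379,  0.06      ]), np.float64(0.04614217368298137), array([318.93356131, 190.76209086]))]
grip 0.048043989043124694
f in [-0.3 -1.1 -0.7]
seat 2 [-6.3 -1.9  9.1]
near 0 [(array([ 0.362, -0.275,  0.064]), 0.96)]
grip 0.0482195741522039
f in [-0.2 -0.2 -1. ]
seat 2 [-5.4  1.3  7.2]
59.5667
```

View pics/s4.png

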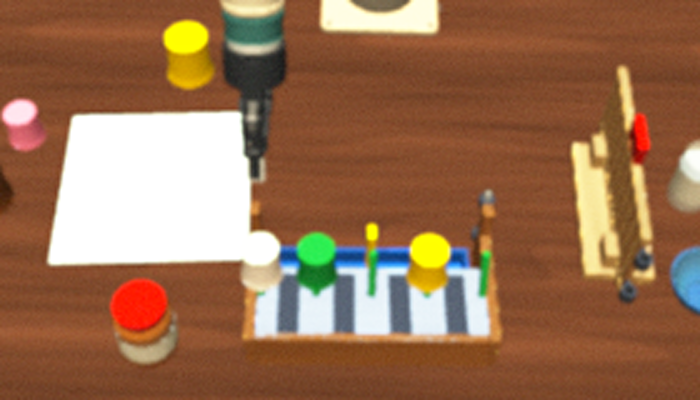

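All three cups hang: white at (262,262), green (317,262), yellow (429,262). Now a near view of the leaf in its stand.

Run:
```python
from h import *
import pickle
ctrl.movep([.48,.05,.42],q(D)); ctrl.movep([.48,.37,.40],q(D)); b=snap("wrist","lf.png",(120,20,520,320),2); pickle.dump(b,open("leaf.pkl","wb"))
for t in ("leaf_tab","socket_high","stand"): print(t,[(np.round(x["point"],3),round(x["score"],2),proj(b,x["point"]).round()) for x in ctrl.boxes_of(t,b)])
print(blobs(b["frame"],(0,150,80),(8,255,255)),ctrl.read_clock())
```

```text
leaf_tab [(array([0.478, 0.358, 0.152]), 0.92, array([311., 174.]))]
socket_high [(array([0.476, 0.354, 0.155]), 0.75, array([310., 177.]))]
stand [(array([0.583, 0.154, 0.059]), 0.75, array([367., 271.])), (array([0.477, 0.38 , 0.019]), 0.68, array([311., 149.]))]
[([309.0, 177.6], [287, 174, 45, 8, 277]), ([306.1, 189.3], [286, 181, 46, 11, 81])] 62.1667
```

View pics/lf.png

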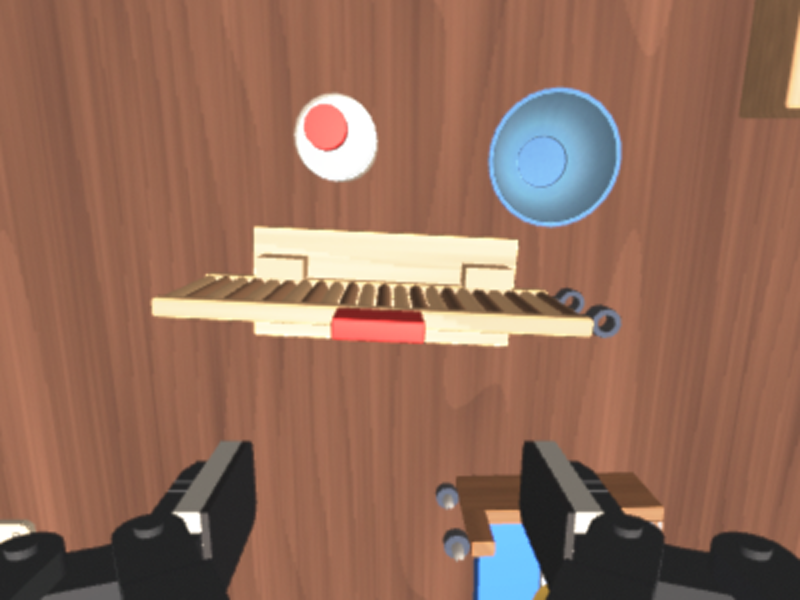

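This view shows tab top ≈(378,333), sockets (605,321) upper and (570,301) lower, and pintles (457,545) upper and (447,494) lower, all in one picture, which cancels shared calibration bias.

Run:
```python
from h import *
import pickle
b=pickle.load(open("leaf.pkl","rb"))
def B(x,y,z): return back(b,(120+x/2,20+y/2),z).round(4)
print("tab",B(378,333,.2),"ends",B(333,333,.2),B(425,333,.2))
print("sock",B(605,321,.14),B(570,301,.055),"pins hi/lo",B(455,546,.137),B(447,497,.052))
l,r=B(154,308,.16),B(592,326,.16); print("panel",l,r,np.linalg.norm(l-r),np.degrees(np.arctan2(r[1]-l[1],r[0]-l[0])),(l+r)/2)
print("hinge model",W(-.012,.1625,0))
f=b["frame"][20:320,120:520]
a=cv2.resize(f[130:185,60:330],None,fx=2.9,fy=2.9,interpolation=cv2.INTER_CUBIC);c=cv2.resize(f[230:290,200:270],None,fx=4,fy=4,interpolation=cv2.INTER_CUBIC)
o=np.zeros((a.shape[0]+c.shape[0],a.shape[1],3),np.uint8); o[:a.shape[0]]=a; o[a.shape[0]:,:c.shape[1]]=c; cv2.imwrite("pics/z.png",o); print(o.shape)
```

```text
tab [0.4756 0.351  0.2   ] ends [0.4471 0.351  0.2   ] [0.5055 0.3509 0.2   ]
sock [0.6411 0.3459 0.14  ] [0.6405 0.3458 0.055 ] pins hi/lo [0.537  0.1569 0.137 ] [0.5387 0.1555 0.052 ]
panel [0.3196 0.3598 0.16  ] [0.625  0.3466 0.16  ] 0.3056851321212728 -2.4748980209171463 [0.4723 0.3532 0.16  ]
hinge model [0.54144105 0.14612643 0.        ]
(400, 783, 3)
```

View pics/z.png

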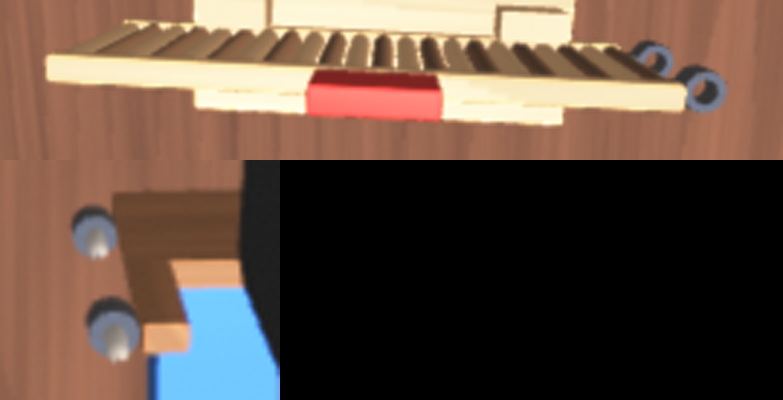

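Run:
```python
from h import *
import pickle
b=pickle.load(open("leaf.pkl","rb"))
def B(x,y,z): return back(b,(120+x/2,20+y/2),z).round(4)
print("hi",B(459,555,.139),B(456,542,.120),"lo",B(449,502.5,.054),B(447,494,.035))
print("sock",B(607,322,.14),B(572,301,.055))
t=lambda x,y:B((60+x/2.9)*2,(130+y/2.9)*2,.2)
print("tabtop corners",t(306,86),t(440,87),t(307,116),t(441,122))
```

```text
hi [0.5403 0.1498 0.139 ] [0.5399 0.1498 0.12  ] lo [0.5405 0.1508 0.054 ] [0.5405 0.1496 0.035 ]
sock [0.6427 0.3452 0.14  ] [0.6423 0.3458 0.055 ]
tabtop corners [0.4461 0.3599 0.2   ] [0.5043 0.3593 0.2   ] [0.4462 0.3465 0.2   ] [0.505  0.3437 0.2   ]
```

Run:
```python
from h import *
import pickle
ctrl.movep([.378,.174,.403],q(D)); b=ctrl.camera("wrist"); pickle.dump(b,open("pin.pkl","wb"))
l=pickle.load(open("leaf.pkl","rb")); print(np.round(np.array(b["extrinsics"])-l["extrinsics"],4)[:3])
a=cv2.resize(b["frame"][140:210,370:470],None,fx=6,fy=6,interpolation=cv2.INTER_CUBIC)
cv2.imwrite("pics/pin.png",a)
a=cv2.resize(l["frame"][150:200,370:470],None,fx=6,fy=6,interpolation=cv2.INTER_CUBIC)
cv2.imwrite("pics/pin.png",np.vstack([cv2.imread("pics/pin.png")[60:300],a]))
```

```text
[[ 0.     -0.0007 -0.0012 -0.102 ]
 [ 0.001   0.0004 -0.0013 -0.1947]
 [ 0.001   0.0013  0.0004  0.0032]]
```

View pics/pin.png

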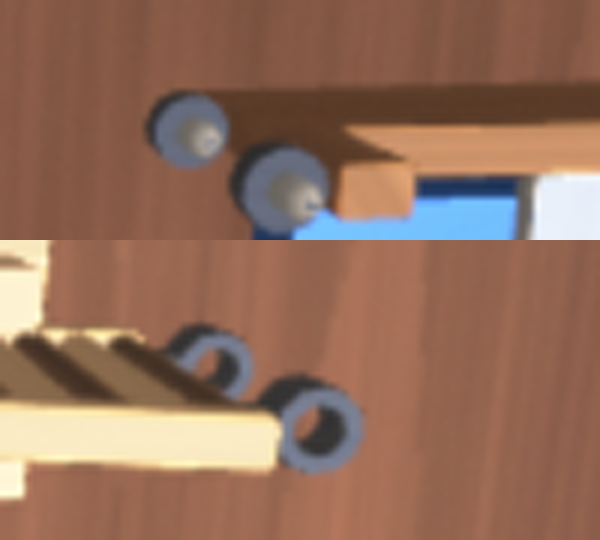

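Run:
```python
from h import *
import pickle
l=pickle.load(open("leaf.pkl","rb"));b=pickle.load(open("pin.pkl","rb"))
F=lambda p,x,y,z: back(p,(370+x/6,150+y/6),z).round(4)
print("pins hi",F(b,286,189,.12),F(b,309,204,.139),"lo",F(b,190,131,.035),F(b,207,141,.054))
print("sock",F(l,320,190,.14),F(l,215,127,.055))
DYm=np.diag([-1,1,-1.])
for P,a in (([.4754,.3524,.165],-2.4),([.374,.15,.2],-2.4),([.374,.15,.165],1),(W(-.012,-.0045,.165),91)):
    s=ctrl.solve_ik(P,q(Rz(a)@DYm)); print(None if s is None else np.round(s,2))
```

```text
pins hi [0.541  0.1455 0.12  ] [0.5403 0.1457 0.139 ] lo [0.5405 0.1455 0.035 ] [0.5401 0.1459 0.054 ]
sock [0.6425 0.3442 0.14  ] [0.6421 0.3447 0.055 ]
[ 0.53  0.24 -0.16  1.18  0.    0.57]
[ 0.22 -0.12 -0.47  1.23  0.    0.26]
[ 0.22 -0.1  -0.52  1.15  0.    0.2 ]
[-0.16  0.16 -0.26  1.16  0.   -1.75]
```

```bash
cat > p3.py <<'E'
from h import *
DYm=np.diag([-1,1,-1.]); Q=Rz(-2.5)@DYm; g=np.array([.4754,.3520,.165])
ctrl.move_gripper(.05); ctrl.movep(g+[0,0,.12],q(Q)); ctrl.move_linear(g,rate=.15); f0=np.array(ctrl.read_force())
ctrl.move_gripper(0,100); print("open",ctrl.read_opening(),"f",np.round(ctrl.read_force()-f0,1))
ctrl.move_linear(g+[0,0,.055],rate=.08); print(ctrl.read_opening(),np.round(ctrl.read_force()-f0,1),np.round(ctrl.read_ft_torque(),2))
d=np.array([-.1018,-.1989,0]); t=g+d
ctrl.move_linear(t+[-.04,0,.055],rate=.15); ctrl.move_linear(t+[-.04,0,.035],rate=.08); 
f0=np.array(ctrl.read_force()); ctrl.move_linear(t+[0,0,.035],rate=.05); print("in",np.round(ctrl.read_force()-f0,1))
for r in np.arange(.032,-.0001,-.002):
    ctrl.move_linear(t+[0,0,r],rate=.04); f=np.array(ctrl.read_force())-f0; print(round(r,3),np.round(f,1),np.round(ctrl.read_ft_torque(),2))
    if np.abs(f).max()>10: break
print(np.round(ctrl.read_eef_pos()-t,4),ctrl.read_clock())
snap("scene","s5.png",(230,130,510,300),2.5)
E
python3 p3.py
```

```text
open 0.009865337773263391 f [-1.5  0.5  6.1]
0.00985814254016472 [-0.6 -0.7 -3.3] [-0.03  0.01 -0.05]
in [ 0.1 -0.4  0.1]
0.032 [-0.2  0.3  0.6] [0.04 0.01 0.01]
0.03 [-1.  -0.3  0.8] [ 0.02 -0.01  0.01]
0.028 [-0.6 -0.   0.4] [0.05 0.02 0.03]
0.026 [-0.  -0.8 -0.4] [0.05 0.05 0.04]
0.024 [-0.3 -0.2 -0.1] [-0.02  0.04 -0.02]
0.022 [0.8 0.3 0.7] [ 0.05  0.05 -0.02]
0.02 [-0.3  0.1 -0.5] [ 0.01  0.01 -0.03]
0.018 [-0.8 -0.5  0.3] [-0.04  0.01  0.01]
0.016 [-1.3  0.3  1.2] [0.03 0.01 0.06]
0.014 [-1.  -0.7 -0.3] [ 0.02 -0.04 -0.01]
0.012 [-0.6 -0.9 -0.3] [-0.04  0.01 -0.01]
0.01 [-0.6 -0.1  0.1] [-0.   -0.   -0.03]
0.008 [-0.7 -0.2  0.3] [ 0.01 -0.01 -0.02]
0.006 [-0.4  0.2  0.2] [-0.02 -0.04 -0.02]
0.004 [-0.5 -0.7 -0.8] [ 0.02  0.   -0.  ]
0.002 [ 0.4 -0.9  0.5] [ 0.04  0.   -0.02]
-0.0 [-0.2  0.2  0.6] [-0.02 -0.02  0.01]
[ 0.0001  0.     -0.    ] 74.1833
```

View pics/s5.png

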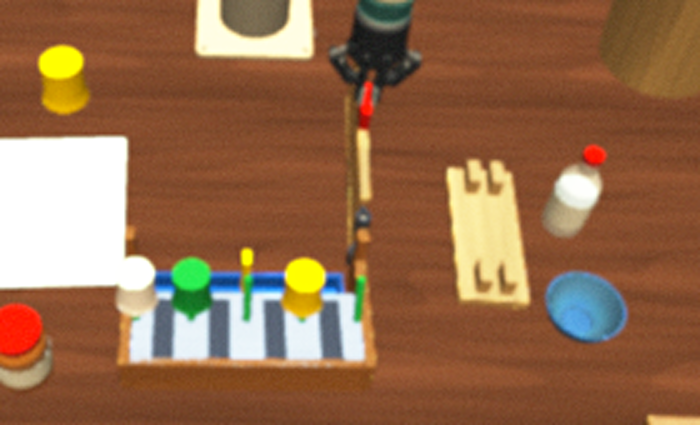

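The leaf stands at the pintle (363,220), out of the stand, and no side forces were felt. I'll keep lowering until contact.

```bash
cat > p4.py <<'E'
from h import *
p=np.array(ctrl.read_eef_pos()); f0=np.array(ctrl.read_force())
for k in range(1,9):
    ctrl.move_linear(p-[0,0,.001*k],rate=.02); f=np.array(ctrl.read_force())-f0; print(k,np.round(f,1))
    if f[2]>5: break
# engagement test: nudge sideways +-4 mm
z=np.array(ctrl.read_eef_pos()); f1=np.array(ctrl.read_force())
for dx in ([.004,0,0],[-.004,0,0],[0,.004,0],[0,-.004,0]):
    ctrl.move_linear(z+dx,rate=.02); print(dx,np.round(ctrl.read_force()-f1,1),np.round(ctrl.read_ft_torque(),2)); ctrl.move_linear(z,rate=.02)
E
python3 p4.py
```

```text
1 [-3.2 -0.2  3.3]
2 [-5.5 -0.6  8. ]
[0.004, 0, 0] [-7.  -0.4  4.1] [0.09 2.41 0.  ]
[-0.004, 0, 0] [ 12.4  -0.2 -10.9] [-0.03 -1.25  0.01]
[0, 0.004, 0] [ 5.3 -2.  -6.5] [-0.36  0.02 -0.22]
[0, -0.004, 0] [ 4.1  1.5 -4.5] [0.31 0.37 0.19]
```

Seated: contact came within 2 mm of the expected height, and the leaf is captured in x. Now swing it shut with the jaws loosely caging the tab.

```bash
cat > p5.py <<'E'
from h import *
DYm=np.diag([-1,1,-1.]); H=np.array([.5404,.1458]); z=ctrl.read_eef_pos()[2]; print("z",z)
ctrl.move_gripper(.024,30); ctrl.wait(.2); f0=np.array(ctrl.read_force())
z+=.002
y=np.degrees(yaw); m=0
for th in np.linspace(-92.5,y,26):
    e=np.array([-np.sin(np.radians(th)),np.cos(np.radians(th))]); P=H-.167*e
    ctrl.move_linear([P[0],P[1],z],q(Rz(th+90)@DYm),rate=.06); f=np.abs(np.array(ctrl.read_force())-f0).max(); m=max(m,f)
    if f>25: print("stop",th,f); raise SystemExit
print("max f",m,ctrl.read_clock())
ctrl.move_gripper(0,20); print(ctrl.read_opening(),np.round(ctrl.read_force()-f0,1))
ctrl.move_gripper(.045); p=np.array(ctrl.read_eef_pos()); ctrl.move_linear(p+[0,0,.14],rate=.15); ctrl.movep([.40,-.02,.42],q(D))
snap("wrist","e0.png",(230,30,560,330),1.8); snap("scene","s6.png",(230,170,430,300),3); print(ctrl.read_clock())
a=cv2.imread("pics/e0.png")
b=cv2.imread("pics/s6.png"); cv2.imwrite("pics/e.png",np.hstack([cv2.resize(a,(440,400)),cv2.resize(b,(360,400*360//360))[:400]]) )
E
python3 p5.py
```

```text
z 0.16342582720912094
max f 1.738933524551618 86.5417
0.012281562476811256 [ 1.4 -1.1  0.1]
91.0083
```

View pics/e.png

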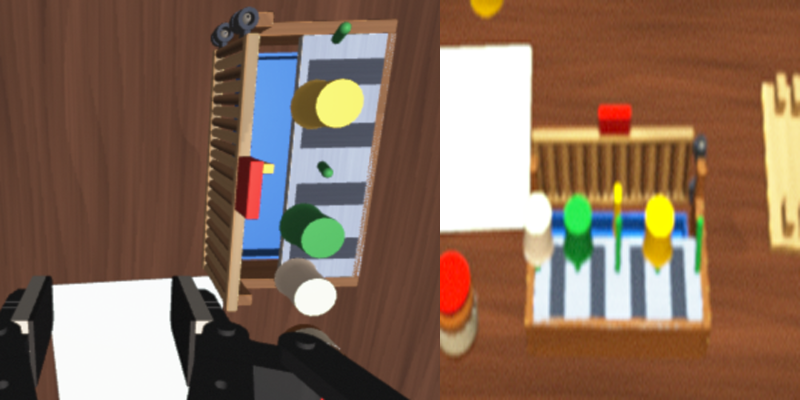

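Wrist half: the leaf lies across the front, top face from ≈(252,35) to (232,308), with the tab (248,188) and the sockets on the pintles (244,18). The cups are on their pegs. Scene half: the leaf is shut, with white, green and yellow hanging and the tray under the deck. A numeric check of leaf angle and height before handing in.

Run:
```python
from h import *
p=np.array(ctrl.read_eef_pos()); ctrl.movep([.52,.09,.40],q(D)); b=snap("wrist","f.png",(160,60,480,320),2.5)
print("high socket top/knuckle px if seated:",[(2.5*(proj(b,np.append([.5404,.1458],z))-[160,60])).round() for z in (.14,.12,.139)])
for y in (.1505,-.1595): # panel top corners front/back if shut & seated
    print([(2.5*(proj(b,W(x,y,.16))-[160,60])).round() for x in (-.019,-.005)])
```

```text
high socket top/knuckle px if seated: [array([420., 164.]), array([418., 163.]), array([420., 164.])]
[array([410., 187.]), array([437., 187.])]
[array([415., 677.]), array([437., 677.])]
```

View pics/f.png

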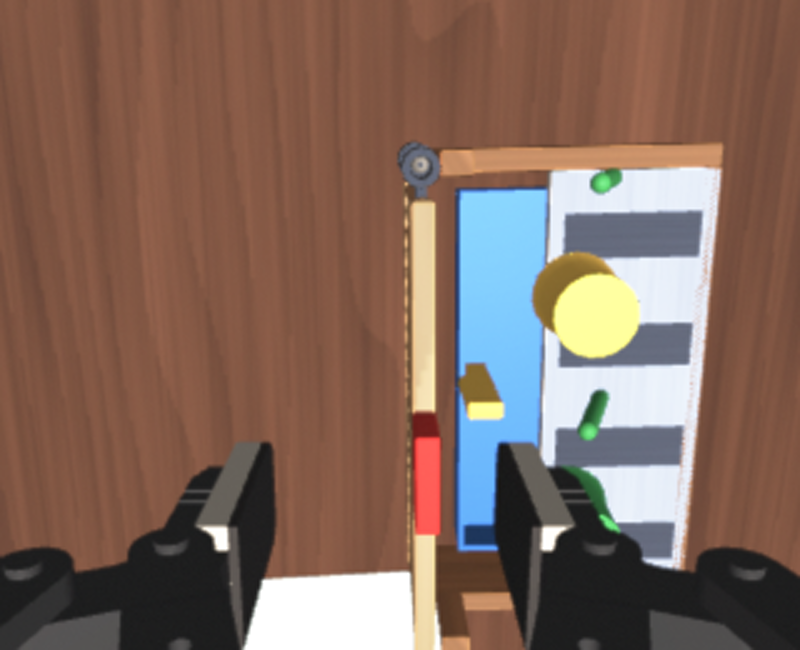

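The pin tip sits centred in the upper socket at (420,164), where a seated socket should appear. The panel top spans 411–435 px at the hinge and 414–434 px low in the view, as predicted for shut. Handing in.

```bash
python3 -c "
from h import *
ctrl.wait(.3); ctrl.job_done(); print(ctrl.read_clock())"
```

```text
the job is handed in; nothing more can be done
the job is handed in; nothing more can be done
```

The job is finished and handed in at about 92 s of the 210 s allowed; handing in gives no verdict.

- **Tray:** I slid the tray in by its yellow tab until it met the back wall, within 1 mm of the expected home position.
- **Cups:** Only white, green and small yellow were out. They hang on pegs 0, 1 and 3. The jar, bottle, bowl, larger yellow cup, pink cup and brown cup were left alone.
- **Leaf:** I lifted it from the stand and lowered both sockets onto the pintles. Contact came within 2 mm of the expected seat height. I then swung it shut with under 2 N of force.

**Last checks:** In the last view the upper pin shows centred in its socket, and the leaf lines up with the predicted shut position to within about 1°. The tray is under the deck and the cups are on their pegs. White was last checked one picture earlier, as the gripper hid it in the final one. The lower socket was not seen in the final view; I judged it seated from the contact height and its fixed spacing to the upper one.

**What failed or disagreed:**
- My first grasp of the green cup missed. It ended up about 7 cm from where I had measured it, from a knock, my closing fingers, or both. I found it again and hung it.
- The detector missed the yellow cup once, so I located it by colour instead.
- One oblique camera estimate of the pintle was 4 mm off. I corrected it by viewing the pintle and socket from matching positions.

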